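Gauge a wooden block on the bench caliper

TASK

Gauge the square wooden block on the bench caliper: stand it upright on the plywood bed between the jaws, square to them and centred on the dark stop pad, and let go of it. Then slide the moving jaw by its knob until it nips the block against the stop, lightly but surely (a steady contact of about 6 N), without cocking the jaw or squeezing the wood. Let go, leaving the jaw closed on the upright block, and leave the other things as they stand.

Things in the scene. Friction and masses are not known exactly. Their poses are not given: they have to be found in the camera images.
- gauge: Bench caliper fixed to the table: plywood bed 150 (x) x 300 (y) x 12 mm, origin at the centre of its underside, z up, bed surface at z = 12 mm. A steel beam runs along y at x = +45 mm (22 mm wide, top at z = 26 mm). Both jaws reach from the beam to about x = -50 mm, tops at z = 37 mm. The fixed jaw's face is the plane y = -70 mm, looking to +y.
- stop_mount (a point): Point on the fixed jaw's face (gauge x = -12, y = -70, z = 25 mm; axes as the gauge's) where the dark steel stop pad sticks out to gauge +y: 40 mm wide in x, z from 14 to 36 mm. It stands proud of this face by 2 to 20 mm: a screw setting different each time and not measured. It cannot be pushed in. The block belongs against it.
- slider (a joint): Distance in m from the fixed jaw's face (not the stop pad) to the moving jaw's face. Starts open at 0.12 to 0.145 and decreases as the jaw closes (moving to the gauge's -y). Sliding friction about 2 N; stays where it is left.
- jaw (a joint): Cocking (yaw) of the moving jaw about the knob's vertical axis, rad, 0 = parallel to the fixed jaw; held by a spring of 10 N m/rad. The load of the block on its face turns it by up to 0.004 rad per N if the block is centred on the stop (bearing near its beam-side edge), more farther out; a knob moved on after contact meets about 6 N per mm. Beyond 0.05 rad (3 degrees) it is cocked.
- knob (a point): Dark steel knob by which the moving jaw is slid: an upright round post 16 mm in diameter, from 37 to 80 mm above the table, standing on the slider over the beam. This point is on its axis, 64 mm above the table and 20 mm behind the moving jaw's face (to the gauge's +y). Push it or pinch it from above.
- block_center (a point): The square block of plain wood, 36 x 36 mm and 64 mm tall, about 60 g, standing upright loose on the table among a round rod and a tube; this point is its centre, 32 mm above its underside, axes along its edges (z up). The soft wood must not feel more than 12 N from the jaw.
- rod_center (a point): Bystander: round wooden rod 36 mm in diameter, 64 mm tall, upright; the point is its centre. Leave alone.
- tube_center (a point): Bystander: cardboard tube 42 mm in diameter, 55 mm tall, upright; the point is its centre. Leave alone.
- jar_center (a point): Bystander: small paint jar with a lid, 48 mm in diameter, 65 mm tall; the point is its centre. Leave alone.

How it is judged:
By the outcome, as a careful person would: the job done as asked, in the order asked, and still so for the second after the job is handed in, with the robot touching nothing.
It also fails if it takes over 67 s, if anything falls off the work surface, if the arm or the gripper's body presses on something with over 40 N, if the wrist force passes 120 N, or if a joint passes its speed limit or range.

ROBOT

A 7-joint arm with a two-finger parallel gripper is mounted at the origin on the work surface. World frame = base frame: x ahead of the robot, y to its left, z up, the work surface at z = 0. Lengths are in m, angles in degrees, forces in N, time in s.
With the tool pointing down it reaches from about 0.425 to 0.875 m from the base axis. Payload 9.9 kg.
Tool frame: the origin (TCP) lies at the very end of the fingers, on their centre line; the grasp point (between the pads) lies 19 mm behind it; z points along the fingers, y is the line along which they close (so a half turn about z gives the same grasp; the last joint's range is limited). The gripper opens to 85 mm and grips with 20 to 120 N. Pads are 22 mm wide; open, the fingers measure 114 mm over their backs; the gripper's body (76 mm by 85 mm) begins 54 mm behind the grasp point. The pads swing forward as they close: fully open they stand 13 mm farther back than shut.
Start: joints at [-77.395, 32.985, 1.427, 82.34, -0.859, 64.687, -3.237], TCP at [0.202, 0.644, 0.231] pointing down, gripper open.
Joint ranges: [-157.87, 157.87], [-19.46, 123.44], [-87.15, 90], [11.01, 140.99], [-62.26, 242.26], [9.8, 113.94], [-161.44, 161.44]. Speed limits (degrees/s): [127.2, 127.2, 172.46, 172.46, 180, 180, 180].

INTERFACE

Orientations are given as [roll, pitch, yaw] about the fixed x, y, z axes, in that order (R = Rz(yaw) Ry(pitch) Rx(roll)).
In Python, from station import ctrl, gripper_open, close, planner, status, get_image, ticket, look_for, tip_of gives the robot as it stands. Calls block until the motion is done:
- ctrl.movep(position, orientation): joint-space move of the TCP to a pose.
- ctrl.move_straight(position, rotation=None, speed=0.15): straight line of the TCP; rotation=None keeps the orientation; speed is the mean speed in m/s.
- ctrl.goto_joints(angles): joint-space move.
- gripper_open() and close(force=None): open the fingers fully, or close them until they stop; force is the grip in N (None keeps the last).
- ctrl.dwell(seconds).
- planner.ik(position, orientation): joint angles nearest the present ones, or None.
- status.observe(): the state.
- get_image(name): name is "side" or "top" or "wrist"; returns a dict with "color" (420x560x3 uint8, blue, green, red), "range_z" (420x560 float32, m along the optical axis (not along the pixel's ray), 0 where there is no reading), "fx", "fy", "cx", "cy" (pixels), "dist_coeffs" ([k1, k2, p1, p2, k3] as OpenCV has them; the pictures are not rectified), "world_to_cam" (4x4, takes a point from world to camera coordinates). Camera axes: x right, y down, z forward; pixel columns grow to the right and rows downward; lengths in m; the calibration is good to about 2 mm. A picture is of the moment at which its call begins.
A pose or a line that the arm cannot do raises ctrl.PlanningError and nothing moves.
- ticket.sign_off(): hands the job in; it is judged then, once.
Trained networks look in the newest picture that a camera, given by its name, has taken for a name from the list of things; names that differ only in an ending like _2 or _b are one class to them, and where a whole thing is asked for, a point or a joint stands for the part that bears it (a point fixed in the world has none). Each returns a list of dicts, best first, with "confidence" (0 to 1); they miss things now and then, are a little off and sometimes report something else, mostly with a low value. They report only what shows in the picture. A call takes as long as a camera call.
- look_for(camera, thing): "centre" ([row, column] in pixels, amid what is visible of it).
- tip_of(camera, thing): "centre" ([row, column] in pixels: a listed point, or the origin of a listed thing).
The state is a dict: "clock": time; "q": joint angles; "qd": joint speeds; "joint_efforts": joint torques, N m; "position": TCP position; "ee_rot": TCP orientation; "wrist_force": force on the tool from outside, world axes, zero at the start; "torque": the same for the moment, N m; "gripper_width": finger opening in m; "finger_force": force on a finger pad.
Only numpy, scipy, OpenCV 4.12 (cv2) and the standard library are available. Lean on these libraries where they do the work, as an engineer would, in place of code of your own. Each camera call takes 0.05 s, during which the arm holds its last target. There are 200 camera calls.

## Working session

There is one attempt and no reset: what is moved stays moved. The work goes in short steps, each a Python script; the robot and the scene stay as the last script left them, time stands still between calls to the robot, and variables do not carry over. Pictures are saved under pics/ and viewed, at most 10 in all, crops included, and the job is handed in when it is done.

```bash
mkdir -p pics; ls
cat > h.py <<'E'
import numpy as np, cv2
from station import *
def K(im): return np.array([[im['fx'],0,im['cx']],[0,im['fy'],im['cy']],[0,0,1.]])
def ray(im,rc):
    p=cv2.undistortPoints(np.array([[[rc[1],rc[0]]]],float),K(im),np.array(im['dist_coeffs'],float))[0,0]
    T=np.array(im['world_to_cam']);R=T[:3,:3];t=T[:3,3]
    return -R.T@t, R.T@np.array([p[0],p[1],1.])
def atz(im,rc,z):
    o,d=ray(im,rc); return o+d*(z-o[2])/d[2]
def cloud(im):
    h,w=im['range_z'].shape
    v,u=np.mgrid[:h,:w]
    p=cv2.undistortPoints(np.stack([u,v],-1).reshape(-1,1,2).astype(float),K(im),np.array(im['dist_coeffs'],float))[:,0]
    z=im['range_z'].reshape(-1,1); T=np.array(im['world_to_cam'])
    c=np.c_[p,np.ones(len(p))]*z
    return ((c-T[:3,3])@T[:3,:3]).reshape(h,w,3)
def save(im,n): cv2.imwrite(f'pics/{n}.png',im['color'])
E
python3 - <<'E'
from h import *
for c in ['top','side','wrist']:
    im=get_image(c); save(im,c+'0'); o,_=ray(im,[210,280]); print(c,o.round(3))
    P=cloud(im)
    for t,z in dict(gauge=0,stop_mount=.025,knob=.064,block_center=.032,rod_center=.032,tube_center=.0275,jar_center=.0325).items():
        for r in tip_of(c,t)[:2]:
            print(t,np.round(r['centre'],1),round(r['confidence'],2),atz(im,r['centre'],z).round(4), P[int(r['centre'][0]),int(r['centre'][1])].round(3))
print(status.observe())
E
```

```text
pics
top [ 0.419 -0.086  0.808]
gauge [227.9 203.2] 0.58 [0.5491 0.0489 0.    ] [0.549 0.048 0.009]
stop_mount [221.5 236.9] 0.79 [ 0.5566 -0.0149  0.025 ] [ 0.556 -0.014  0.033]
knob [206.5 145.4] 0.68 [0.5756 0.1382 0.064 ] [0.574 0.135 0.077]
block_center [218.  385.2] 0.85 [ 0.5615 -0.2766  0.032 ] [ 0.556 -0.269  0.064]
rod_center [266.2 400. ] 0.74 [ 0.4769 -0.2984  0.032 ] [ 0.475 -0.291  0.06 ]
jar_center [152.8 322.2] 0.74 [ 0.6816 -0.168   0.0325] [ 0.672 -0.164  0.065]
jar_center [270.1 350.6] 0.55 [ 0.4703 -0.2127  0.0325] [ 0.473 -0.217 -0.   ]
side [0.465 0.492 0.524]
gauge [284.7 274.9] 0.74 [0.5533 0.0548 0.    ] [0.553 0.063 0.012]
stop_mount [248.9 282.2] 0.59 [ 0.5509 -0.0105  0.025 ] [ 0.551 -0.012  0.026]
knob [301.2 246.8] 0.74 [0.578  0.1461 0.064 ] [0.579 0.147 0.066]
block_center [169.5 295.5] 0.91 [ 0.5619 -0.2711  0.032 ] [ 0.561 -0.257  0.042]
rod_center [167.6 335.2] 0.91 [ 0.4698 -0.294   0.032 ] [ 0.47  -0.289  0.036]
tube_center [192.4 330.9] 0.55 [ 0.4736 -0.1982  0.0275] [ 0.475 -0.187  0.036]
wrist [0.137 0.664 0.374]
{'clock': 1.2, 'q': array([-77.39462335,  32.98418795,   1.42536729,  82.34024937,
        -0.86120018,  64.687205  ,  -3.2367291 ]), 'qd': array([ 0.02835582,  0.05884266, -0.06180814, -0.01590499, -0.03879268,
        0.0441809 , -0.02012791]), 'joint_efforts': array([ 2.53657126e-04, -7.65525270e+01,  2.24903964e+00, -2.86292964e+01,
        1.54991396e-02,  3.08968498e-03, -2.47077946e-05]), 'position': array([0.20189977, 0.64409378, 0.23129697]), 'ee_rot': array([-1.79998796e+02, -2.51333480e-03,  1.62593942e+02]), 'wrist_force': array([-0.37130802,  0.30178559,  0.30479945]), 'torque': array([0.00456257, 0.00289581, 0.02466268]), 'finger_force': 0.0, 'gripper_width': 0.08498686946103938}
```

View pics/top0.png

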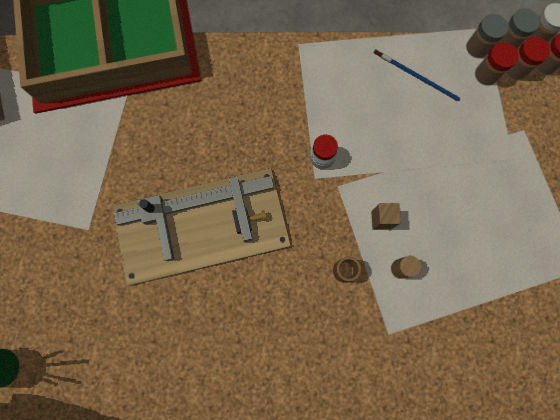

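Run:
```python
from h import *
im=get_image('top');P=cloud(im);np.save('P.npy',P)
# block top
def fit(c,zlo,zhi,r):
    m=(np.abs(P[...,2]-(zlo+zhi)/2)<(zhi-zlo)/2)&(np.hypot(P[...,0]-c[0],P[...,1]-c[1])<r)
    Q=P[m][:,:2]; return Q,cv2.minAreaRect((Q*1000).astype(np.float32))
for n,c in dict(block=(.56,-.272),rod=(.473,-.295),tube=(.472,-.2),jar=(.68,-.167)).items():
    Q,r=fit(c,.045,.08,.04);print(n,len(Q),Q.mean(0).round(4),r)
Q,r=fit((.576,.14),.055,.09,.04);print('knob',len(Q),Q.mean(0).round(4),r)
Q,r=fit((.55,.05),.030,.044,.2);print('jaws',len(Q),r)
Q,r=fit((.55,.05),.008,.045,.19);print('gauge all',len(Q),r)
big=cv2.resize(im['color'][140:300,90:310],None,fx=3.6,fy=3.6,interpolation=cv2.INTER_CUBIC);cv2.imwrite('pics/topcrop.png',big[:600,:800])
```

```text
block 522 [ 0.5627 -0.2752] ((564.033935546875, -276.8382263183594), (36.541263580322266, 37.1220588684082), 0.32323479652404785)
rod 400 [ 0.4742 -0.305 ] ((474.6429748535156, -306.6097717285156), (34.58782196044922, 33.63479232788086), 16.652191162109375)
tube 234 [ 0.4711 -0.2053] ((470.8838806152344, -205.095458984375), (40.020015716552734, 40.085060119628906), 89.9367446899414)
jar 508 [ 0.682  -0.1696] ((683.83984375, -170.16012573242188), (42.22657012939453, 42.30973815917969), 13.683205604553223)
knob 109 [0.5766 0.1367] ((577.6483154296875, 138.30657958984375), (15.30830192565918, 15.315009117126465), 82.40222930908203)
jaws 1534 ((562.771240234375, 44.747901916503906), (116.74871063232422, 215.6866912841797), 13.855806350708008)
gauge all 13249 ((552.5799560546875, 53.065940856933594), (150.99542236328125, 299.6596984863281), 13.728536605834961)
```

View pics/topcrop.png

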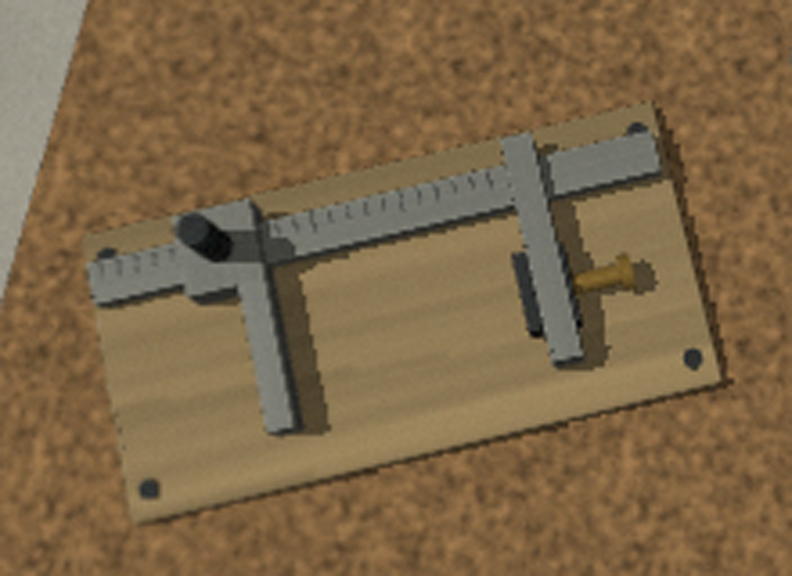

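The views show the caliper yawed about +14°: beam on the upper (+x) side, knob at px (205,147), stop pad at px (240,220) on the right-hand jaw. The block is at (387,216), with the tube, rod and jar all clear of it. Next I'll take a close look at the stop with the wrist camera.

```bash
cat >> h.py <<'E'
G0=np.array([.5526,.0531]);YAW=13.73
def g2w(p,G=None,yaw=None):
    G=G0 if G is None else G; a=np.radians(YAW if yaw is None else yaw)
    return np.array([G[0]+p[0]*np.cos(a)-p[1]*np.sin(a),G[1]+p[0]*np.sin(a)+p[1]*np.cos(a),p[2]])
def w2g(P):
    a=np.radians(YAW); d=P[...,:2]-G0
    return np.stack([d[...,0]*np.cos(a)+d[...,1]*np.sin(a),-d[...,0]*np.sin(a)+d[...,1]*np.cos(a),P[...,2]],-1)
E
python3 - <<'E'
from h import *
p=g2w([-.012,-.05,.22]);ctrl.movep(p,[180,0,YAW+90])
ctrl.dwell(.3)
im=get_image('wrist');save(im,'w1');np.save('w1c.npy',im['color'])
o,d=ray(im,[im['cy'],im['cx']]);print(o.round(3),d.round(3))
P=cloud(im);np.save('w1.npy',P);g=w2g(P)
for t,z in dict(gauge=0,stop_mount=.025,knob=.064).items():
    for r in tip_of('wrist',t)[:2]: print(t,np.round(r['centre'],1),round(r['confidence'],2),w2g(atz(im,r['centre'],z)).round(4))
# profile along gauge y of heights, at x=-12 and x=-45
for x0 in(-.047,-.04,-.012,.0,.015):
    m=(np.abs(g[...,0]-x0)<.003)
    h=g[m]
    for lo,hi in((-.095,-.02),(.03,.1)):
        s=h[(h[:,1]>lo)&(h[:,1]<hi)&(h[:,2]>.03)&(h[:,2]<.045)]
        if len(s):print(x0,len(s),'top y',s[:,1].min().round(4),s[:,1].max().round(4),'z',np.median(s[:,2]).round(4))
b=g[(np.abs(g[...,0])<.02)&(np.abs(g[...,1]-.0)<.02)];print('bed z',np.median(b[:,2]))
s=status.observe();print(s['clock'],s['q'].round(1),s['position'].round(4))
E
```

```text
[0.536 0.067 0.362] [ 0.063 -0.257 -0.964]
gauge [141.3 292.4] 0.82 [0.0018 0.0003 0.    ]
stop_mount [203.1 278.1] 0.95 [-0.0155 -0.0706  0.025 ]
knob [ 58.2 343.1] 0.8 [0.0457 0.0792 0.064 ]
-0.047 72 top y -0.0857 -0.0696 z 0.037
-0.047 90 top y 0.0565 0.0701 z 0.0366
-0.04 76 top y -0.0858 -0.0698 z 0.0368
-0.04 85 top y 0.0566 0.0701 z 0.0365
-0.012 118 top y -0.0939 -0.0625 z 0.0365
-0.012 90 top y 0.0567 0.07 z 0.0369
0.0 119 top y -0.0887 -0.0626 z 0.0364
0.0 90 top y 0.0565 0.0699 z 0.0367
0.015 76 top y -0.0858 -0.0697 z 0.0369
0.015 86 top y 0.0566 0.07 z 0.0366
bed z 0.362419037661
4.3417 [-23.5  25.3  27.4 102.7 -13.8  55.3  23.3] [0.5528 0.0017 0.22  ]
```

View pics/w1.png

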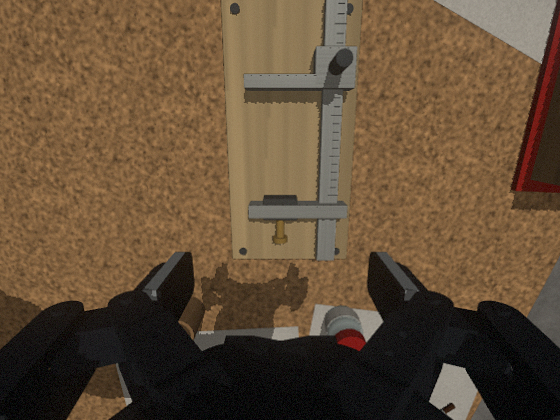

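The wrist view puts the fixed jaw face at gauge y = -69.7 and the stop face at about -62.5 (roughly 7.3 mm proud). The jaws are parallel to my gauge frame. The knob is at px (343,58). Next, the block.

Run:
```python
from h import *
g=w2g(np.load('w1.npy'))
s=g[(g[...,2]>.03)&(g[...,2]<.04)&(g[...,1]>-.068)&(g[...,1]<-.05)&(g[...,0]<.03)]
print('pad x',s[:,0].min(),s[:,0].max(),'y',np.percentile(s[:,1],[90,99]))
for y in(0.2,180.3):
    for p in ([.513,-.277,.2],[.5635,-.277,.031]): print(y,planner.ik(p,[180,0,y]))
ctrl.movep([.523,-.277,.2],[180,0,.3]);ctrl.dwell(.3)
im=get_image('wrist');save(im,'w2');P=cloud(im)
for r in tip_of('wrist','block_center')[:2]: print(np.round(r['centre'],1),r['confidence'],atz(im,r['centre'],.032).round(4))
m=(np.abs(P[...,2]-.064)<.004)&(np.hypot(P[...,0]-.5635,P[...,1]+.277)<.045)
Q=P[m][:,:2];print(len(Q),Q.min(0),Q.max(0),cv2.minAreaRect((Q*1000).astype(np.float32)))
print(status.observe()['clock'])
```

```text
pad x -0.0328291346033342 0.006496503160684654 y [-0.06276309 -0.06246302]
0.2 [ -7.70567548  36.51887647  53.48909805 100.31192731 -33.33030784
  60.51440528 -32.21768904]
0.2 [ -1.3409432   49.3639141   41.06416854 102.21347208 -44.0411987
  45.81421938 -27.5884534 ]
180.3 [ 18.76213841  27.0013412    7.54834628  99.40286761  -4.23455722
  53.87161466 118.29534287]
180.3 [ 20.06126896  41.84780819   3.0029611  101.39399808  -3.34143512
  36.84408986 115.27428632]
[ 22.4 170.3] 0.69 [ 0.6848 -0.1716  0.032 ]
[156.4 281.5] 0.61 [ 0.5598 -0.2778  0.032 ]
1453 [ 0.54469936 -0.29470178] [ 0.58075013 -0.25893095] ((562.6572265625, -276.72918701171875), (35.962093353271484, 35.68059539794922), 0.4484882354736328)
5.825
```

View pics/w2.png

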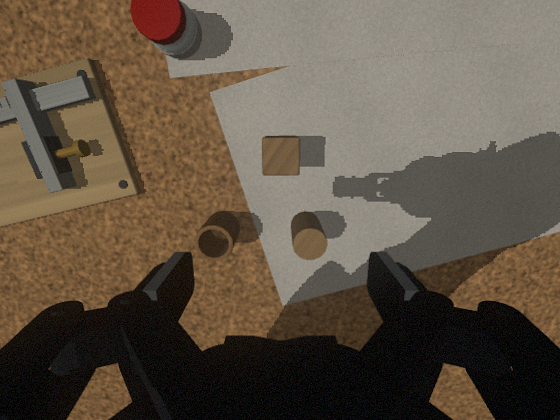

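The picture shows the square block at px (281,156), between the jar (160,15), the tube (216,240) and the rod (309,240). Its measured top is 36.0 x 35.7 mm, which matches. Grasping it now.

Run:
```python
from h import *
ctrl.move_straight([.5627,-.2767,.13],speed=.12)
ctrl.move_straight([.5627,-.2767,.031],speed=.08)
close(20);s=status.observe();print(s['gripper_width'],s['finger_force'],s['position'],s['clock'])
ctrl.move_straight([.5627,-.2767,.16],speed=.15)
p=g2w([-.0127,-.038,.16]);ctrl.movep(p,[180,0,YAW+90]);ctrl.dwell(.2)
s=status.observe();print(s['gripper_width'],s['wrist_force'],s['position']-p,s['clock'],s['q'].round(0))
im=get_image('wrist');save(im,'w3');g=w2g(cloud(im))
for z in(.185,):
    m=(g[...,2]>.15)&(g[...,2]<.205)&(np.abs(g[...,0]+.0127)<.03)&(np.abs(g[...,1]+.038)<.03)
    Q=g[m];print(len(Q),Q.min(0),Q.max(0))
```

```text
0.035819312046412956 25.489017963409424 [ 0.56276687 -0.27672697  0.03120071] 8.5417
0.03584194193389344 [-0.12557115 -0.88216774 -0.97241979] [ 0.00013861 -0.00141794 -0.0002087 ] 10.8667 [-24.  29.  26. 107. -17.  47.  25.]
10705 [-0.04267462 -0.05644232  0.15010033] [ 0.01726417 -0.01947083  0.20498872]
```

View pics/w3.png

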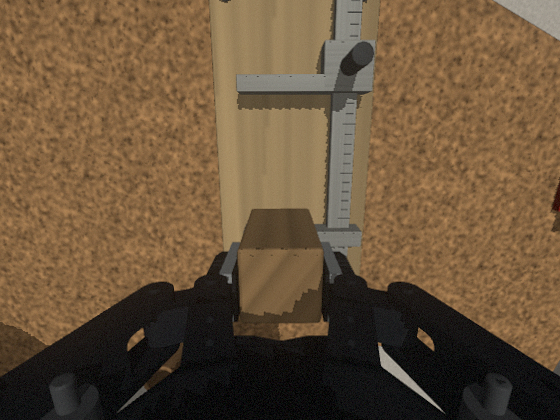

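The block is held squarely: its top is centred between the pads and it hangs clear above the bed, with the jaws beyond. Next I'll lower it, feel for the stop, release and check.

```bash
cat >> h.py <<'E'
_a=np.radians(YAW);GY=np.array([-np.sin(_a),np.cos(_a)]);GX=np.array([np.cos(_a),np.sin(_a)])
def fy(n=1): return float(np.mean([status.observe()['wrist_force'][:2]@GY for _ in range(n)]))
E
python3 - <<'E'
from h import *
ctrl.move_straight(g2w([-.0127,-.038,.07]),speed=.1)
ctrl.move_straight(g2w([-.0127,-.038,.0438]),speed=.04);ctrl.dwell(.3)
f0=fy();print('f0',f0,status.observe()['wrist_force'],status.observe()['clock'])
y=-.038-.0035
ctrl.move_straight(g2w([-.0127,y,.0438]),speed=.03)
for i in range(14):
    y-=.0004;ctrl.move_straight(g2w([-.0127,y,.0438]),speed=.01);ctrl.dwell(.1)
    f=fy()-f0;print(round(y,4),round(f,2),w2g(status.observe()['position'])[1].round(4))
    if f>2.5:break
ctrl.move_straight(g2w([-.0127,y+.0003,.0433]),speed=.01);ctrl.dwell(.2)
s=status.observe();print(s['wrist_force'],s['torque'],s['clock'])
E
```

```text
f0 0.32559738188652226 [-0.0128549   0.3320342  -1.08347459] 13.075
-0.0419 -0.43 -0.0419
-0.0423 -0.21 -0.0423
-0.0427 -0.8 -0.0427
-0.0431 -0.23 -0.0431
-0.0435 0.16 -0.0435
-0.0439 0.23 -0.0439
-0.0443 -0.45 -0.0443
-0.0447 -0.33 -0.0447
-0.0451 -0.15 -0.0451
-0.0455 1.3 -0.0452
-0.0459 5.02 -0.0453
[-0.7414893   4.61226443  1.17782599] [ 1.14452267  0.24439379 -0.05194523] 17.6417
```

Run:
```python
from h import *
ctrl.move_straight(g2w([-.0127,-.0451,.0434]),speed=.01);ctrl.dwell(.2)
print(status.observe()['wrist_force'])
gripper_open();ctrl.move_straight(g2w([-.0127,-.0451,.16]),speed=.12)
ctrl.move_straight(g2w([-.0127,-.035,.20]),speed=.15);ctrl.dwell(.2)
im=get_image('wrist');save(im,'w4');g=w2g(cloud(im))
m=(np.abs(g[...,2]-.076)<.004)&(np.abs(g[...,0]+.0127)<.035)&(np.abs(g[...,1]+.045)<.035)
Q=g[m];print(len(Q),Q.min(0),Q.max(0),cv2.minAreaRect((Q[:,:2]*1000).astype(np.float32)),Q[:,2].mean())
m=(g[...,2]>.065)&(g[...,2]<.09)&(g[...,1]>.04)&(g[...,0]>.02)&(g[...,0]<.07)&(g[...,1]<.11);Q=g[m];print('knob',len(Q),Q.min(0),Q.max(0))
m=(g[...,2]>.033)&(g[...,2]<.042)&(g[...,1]>.045)&(g[...,0]<.03)&(g[...,0]>-.045)&(g[...,1]<.08);Q=g[m];print('jaw',Q[:,:2].min(0),Q[:,:2].max(0))
print(status.observe()['clock'], [planner.ik(g2w([.045,.0766,.05]),[180,0,YAW+d]) for d in(90,0,180)])
```

```text
[ 0.25237882  3.37309514 -1.40097051]
1375 [-0.03104193 -0.06173452  0.07204767] [ 0.00459605 -0.02615629  0.07868484] ((-13.060325622558594, -43.814109802246094), (35.58738708496094, 35.51463317871094), 89.11970520019531) 0.07585644667033797
knob 363 [0.03551047 0.06872082 0.06526477] [0.05107367 0.08432103 0.08198213]
jaw [-0.04498595  0.05649263] [0.02996933 0.07950993]
20.4333 [array([-31.19853053,  40.34396797,  21.35125025, 106.41678173,
       -22.80044834,  37.46091048,  17.57524081]), array([-43.3759928 ,  46.62509724,  43.6979607 , 106.85014462,
       -44.84167144,  45.40944397, -51.44988855]), array([-18.30462683,  38.21986292,   0.5369426 , 105.9266223 ,
        -0.56712934,  35.85607023,  86.30688117])]
```

View pics/w4.png

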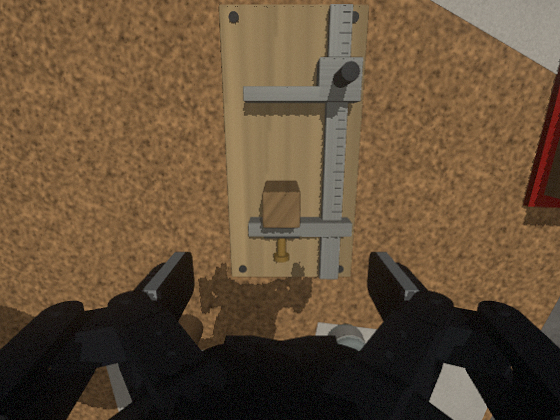

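The block is upright on the bed, centred on the pad (x -13.1 against pad centre -13.1) and against the stop. Now I'll push the knob from behind with closed fingers, watching the force.

```bash
cat > push.py <<'E'
from h import *
def F(n=8):
    v=[]
    for _ in range(n): ctrl.dwell(.02);v.append(fy())
    return np.mean(v)
X=.0445;Z=.048
E
python3 - <<'E'
from push import *
close(20)
ctrl.movep(g2w([X,.112,.15]),[180,0,YAW+90])
ctrl.move_straight(g2w([X,.112,Z]),speed=.1);ctrl.dwell(.3);f0=F();print('f0',f0,status.observe()['clock'])
np.save('f0.npy',f0)
y=.112;ctrl.move_straight(g2w([X,.100,Z]),speed=.04)
for y in(.07,.04,.021,.0195,.018):
    ctrl.move_straight(g2w([X,y,Z]),speed=.03);ctrl.dwell(.05);print(y,F(4)-f0,w2g(status.observe()['position']).round(4))
im=get_image('wrist');save(im,'w5');g=w2g(cloud(im));np.save('w5.npy',g)
s=status.observe();print(s['wrist_force'],s['clock'])
E
```

```text
f0 -0.02584334319694242 23.5
0.07 0.3074435313736677 [0.0445 0.0698 0.048 ]
0.04 0.2467635668495807 [0.0445 0.0399 0.048 ]
0.021 0.06108480492117259 [0.0445 0.0208 0.048 ]
0.0195 0.17482455149340273 [0.0445 0.0196 0.048 ]
0.018 1.8292194023916601 [0.0445 0.0181 0.048 ]
[0.58735377 1.86488875 0.20830335] 28.1667
```

View pics/w5.png

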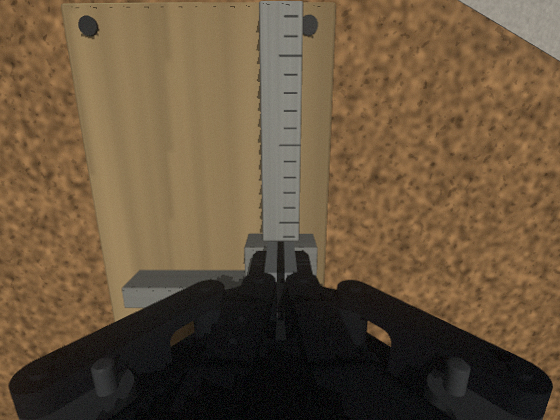

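Run:
```python
from push import *
f0=np.load('f0.npy');y=.018
for i in range(22):
    y-=.0003;ctrl.move_straight(g2w([X,y,Z]),speed=.01);ctrl.dwell(.04)
    f=F(4)-f0;print(round(y,4),round(f,2),w2g(status.observe()['position'])[1].round(5))
    if f>4:break
print(status.observe()['clock'])
im=get_image('side');save(im,'s6')
```

```text
0.0177 1.76 0.01778
0.0174 2.35 0.0174
0.0171 1.57 0.01701
0.0168 1.42 0.01677
0.0165 1.47 0.01648
0.0162 2.21 0.01616
0.0159 1.76 0.01586
0.0156 1.72 0.01558
0.0153 1.63 0.01527
0.015 1.8 0.015
0.0147 1.98 0.01469
0.0144 1.69 0.01436
0.0141 1.82 0.01405
0.0138 1.86 0.01373
0.0135 2.32 0.01348
0.0132 2.06 0.01318
0.0129 2.13 0.0129
0.0126 2.46 0.01268
0.0123 3.93 0.01251
0.012 5.15 0.01234
35.3333
```

View pics/s6.png

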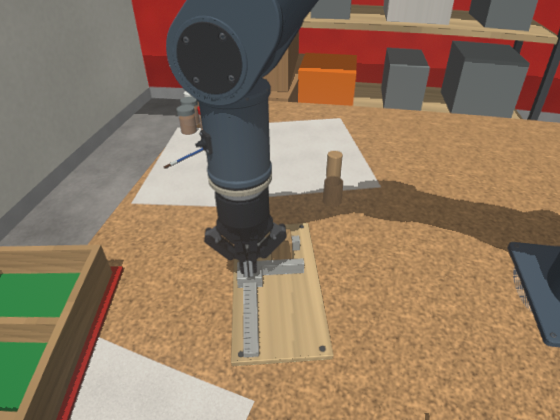

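Contact began at about y = 12.8 mm, with sliding friction around 1.9 N. I'll take it up to about 6 N net.

Run:
```python
from push import *
f0=np.load('f0.npy');y=.012
for i in range(10):
    y-=.0002;ctrl.move_straight(g2w([X,y,Z]),speed=.01);ctrl.dwell(.1)
    f=F(6)-f0;print(round(y,4),round(f,2),w2g(status.observe()['position'])[1].round(5))
    if f>7.5:break
ctrl.dwell(.5);print('hold',F(10)-f0)
for d in(.0004,.0008,.0012,.002):   # unload gently: does the jaw follow?
    ctrl.move_straight(g2w([X,y+d,Z]),speed=.01);ctrl.dwell(.06)
    print('back',d,round(F(5)-f0,2),w2g(status.observe()['position'])[1].round(5))
print(status.observe()['clock'])
```

```text
0.0118 5.45 0.01225
0.0116 6.29 0.0122
0.0114 6.4 0.01212
0.0112 6.75 0.01205
0.011 7.22 0.01202
0.0108 7.48 0.01193
0.0106 7.84 0.01188
hold 7.629345754937741
back 0.0004 6.88 0.01193
back 0.0008 5.84 0.01198
back 0.0012 5.4 0.01202
back 0.002 2.9 0.01228
40.7667
```

Run:
```python
from push import *
f0=np.load('f0.npy')
for y in (.0132,.0138,.016):
    ctrl.move_straight(g2w([X,y,Z]),speed=.01);ctrl.dwell(.06)
    print('back',y,round(F(5)-f0,2),w2g(status.observe()['position'])[1].round(5))
ctrl.move_straight(g2w([X,.04,Z]),speed=.06)
ctrl.move_straight(g2w([X,.04,.15]),speed=.12)
ctrl.movep(g2w([-.0127,-.03,.20]),[180,0,YAW+90]);ctrl.dwell(.2)
im=get_image('wrist');save(im,'w7');g=w2g(cloud(im));np.save('w7.npy',g)
m=(np.abs(g[...,2]-.076)<.004)&(np.abs(g[...,0]+.0127)<.035)&(np.abs(g[...,1]+.045)<.035)
Q=g[m];print(len(Q),Q.min(0),Q.max(0),cv2.minAreaRect((Q[:,:2]*1000).astype(np.float32)),Q[:,2].mean())
for x0 in(-.045,-.04,-.012,0,.01,.02):
    h=g[np.abs(g[...,0]-x0)<.004]
    s=h[(h[:,1]>-.03)&(h[:,1]<.01)&(h[:,2]>.033)&(h[:,2]<.041)]
    if len(s):print(x0,s[:,1].min().round(4),s[:,1].max().round(4))
print(status.observe()['clock'])
```

```text
back 0.0132 -0.2 0.01273
back 0.0138 0.09 0.0138
back 0.016 0.12 0.01596
1349 [-0.03139205 -0.06174518  0.07276034] [ 0.00449702 -0.02612249  0.07801899] ((-13.356937408447266, -43.839378356933594), (35.552093505859375, 35.81000900268555), 89.56583404541016) 0.07589374228606405
-0.045 -0.0261 -0.012
-0.04 -0.0261 -0.0122
-0.012 -0.0268 -0.0127
0 -0.0271 -0.0127
0.01 -0.0259 -0.0126
0.02 -0.0259 0.009
44.35
```

View pics/w7.png

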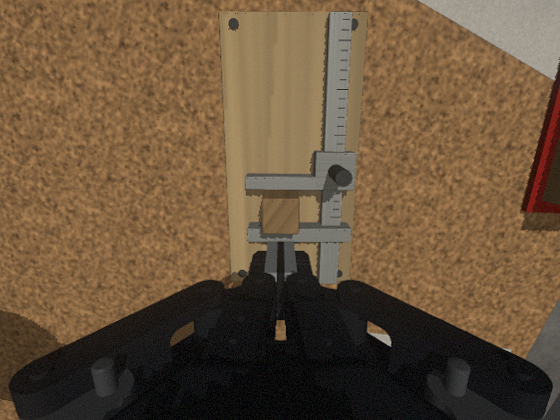

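The jaw is closed on the upright block at px (281,213), parallel to within about 0.01 rad. The block is centred on the stop pad and the robot is clear, so I'm handing in.

```bash
python3 -c "
from station import *
print(ticket.sign_off())"
```

```text
the job is handed in; nothing more can be done
None
```

I handed the job in at about 44 s: the block stands upright on the stop pad with the jaw closed on it and the robot clear, but the nip held at about 5.7 N while I pushed and eased to roughly 2–3 N (estimated from the jaw's angle) once I let go.

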